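# Load and start the cup tray sealer

## Task

With your fingertips only, push the cup carrier along its rails until it is fully home against the sealer's rear stop, then push the open hood all the way shut over it, and then press the start button right down and let it go. Do not grasp or lift anything: the six cups stay upright in the carrier, and the spare cups, cartons and jar stay where they are.

Things in the scene. Friction and masses are not known exactly. Their poses are not given: they have to be found in the camera images.
- sealer: Grey bench tray sealer, fixed. Origin: centre of its underside on the table; x points from its open loading front to its back, y left, z up. In this frame (mm): bed top z 40, 200 wide, x -170 to 140; guide rails 16 high, inner faces y +-75; console right of the bed, y -180 to -110, x -125 to 25, top z 60.
- rear_stop (a point): Middle of the top edge of the rear stop's front face, 36 mm above the bed, at x 100, y 0, z 76 in the sealer's frame. The carrier's tray touches this upright face when fully home.
- carrier: Loose aluminium carrier (0.3 to 0.6 kg, plus 0.2 kg of cups) on the bed, 2 mm play to each rail, 60 to 100 mm short of home. Origin: centre of the underside of its pocket tray (100 by 146, 18 high); axes as the sealer's. Home: origin at x 50, y 0, z 40 in the sealer's frame. An upright push plate 110 wide, 36 high, outer face 80 mm ahead of the origin (-x), stays outside the shut hood.
- push_plate (a point): Middle of the push plate's outer (front, -x) face, 18 mm above the bed. Push here in the sealer's +x direction; friction takes about 3 to 10 N.
- hood (a joint): Angle of the hood (rad): 0 flat shut (hard stop), starts at 1.05 to 1.25, at most 1.35. Hinged at the sealer's back; the free edge comes down and towards the front as it shuts. The hinge is stiff and stays where it is left; pushing near the free edge takes up to about 6 N.
- hood_hinge (a point): Middle of the hood's hinge axis, which runs along the sealer's y; at x 125, y 0, z 90 mm in the sealer's frame.
- hood_edge (a point): Middle of the hood's outer (upper) face, 20 mm from its free edge, 120 mm from the hinge along the hood, 14 mm out from the hinge plane. White slab 140 long, 176 wide, 22 thick; a black box 20 high sits on it 7 to 62 mm from the hinge. Shut, this face is 104 mm above the table. Open, it looks up and to the sealer's back: push it from above and behind, down and towards the front.
- start_top (a point): Centre of the top of the round grey start button, 26 mm across, on the console. It is pressed straight down: travel 6 mm, about 5 N fully down; it springs back.
- start (a joint): Travel of the start button (m): 0 released, 0.006 fully down.
- cup0: One of the six filled portion cups standing loose in the carrier's pockets: white, 40 across, 28 high, brown top, 30 g. Origin: centre of its underside, 4 mm above the carrier's underside when seated.
- cup1: One of the six filled portion cups standing loose in the carrier's pockets: white, 40 across, 28 high, brown top, 30 g. Origin: centre of its underside, 4 mm above the carrier's underside when seated.
- cup2: One of the six filled portion cups standing loose in the carrier's pockets: white, 40 across, 28 high, brown top, 30 g. Origin: centre of its underside, 4 mm above the carrier's underside when seated.
- cup3: One of the six filled portion cups standing loose in the carrier's pockets: white, 40 across, 28 high, brown top, 30 g. Origin: centre of its underside, 4 mm above the carrier's underside when seated.
- cup4: One of the six filled portion cups standing loose in the carrier's pockets: white, 40 across, 28 high, brown top, 30 g. Origin: centre of its underside, 4 mm above the carrier's underside when seated.
- cup5: One of the six filled portion cups standing loose in the carrier's pockets: white, 40 across, 28 high, brown top, 30 g. Origin: centre of its underside, 4 mm above the carrier's underside when seated.
- spare0: Bystander: a filled portion cup like those in the carrier, standing on the table beside the sealer. Origin: centre of its underside.
- spare1: Bystander: a filled portion cup like those in the carrier, standing on the table beside the sealer. Origin: centre of its underside.
- carton0: Bystander: brown gable carton, 85 by 75 by 100 mm with the closed gable up to 165 mm. Origin: centre of its underside.
- carton1: Bystander: brown gable carton, 85 by 75 by 100 mm with the closed gable up to 165 mm. Origin: centre of its underside.
- jar: Bystander: jar with white cap, 70 across, 90 high. Origin: centre of its underside.
Things that resemble listed ones, but are neither listed nor needed, are in the scene too. What is shaped like the cup0 but orange or yellow is not meant. Leave any yellow look-alike of the cup1 alone.

How it is judged:
On the way, in this order (a step that is already met when the one before it is completed fails the run):
1. the carrier is pushed home against the rear stop while the hood is still open (x of carrier in the frame of sealer above 0.045 m and angle between the x axis of carrier and the x axis of sealer, either way round below 0.06 rad and value of joint hood above 0.6 rad), for 0.2 s.
2. the hood is pushed shut over the carrier (x of carrier in the frame of sealer above 0.045 m and angle between the x axis of carrier and the x axis of sealer, either way round below 0.06 rad and value of joint hood below 0.05 rad), for 0.2 s.
3. the start button is pressed down with the hood shut (all of step 2 and value of joint start above 0.0042 m), for 0.05 s.
At the end, for the whole second after the job is handed in: The carrier lies flat on the bed within 5 mm of the rear stop and within 0.06 rad of straight, all six cups upright (within 0.2 rad) in their pockets, the hood shut to within 0.05 rad, the start button released, everything at rest (all of step 2 and value of joint start below 0.002 m and linear speed of carrier below 0.02 m/s and z of carrier in the frame of sealer below 0.045 m and z of cup0 in the frame of carrier between -0.002 and 0.012 m and angle between each of cup0, cup1, cup2, cup3, cup4, cup5's own z axis and vertical below 0.2 rad and z of cup1 in the frame of carrier between -0.002 and 0.012 m and z of cup2 in the frame of carrier between -0.002 and 0.012 m and z of cup3 in the frame of carrier between -0.002 and 0.012 m and z of cup4 in the frame of carrier between -0.002 and 0.012 m and z of cup5 in the frame of carrier between -0.002 and 0.012 m); the robot touches nothing.
It fails at once if the carrier is lifted off the bed or tipped (z of carrier in the frame of sealer above 0.055 m or angle between carrier's own z axis and vertical above 0.2 rad).
It fails at once if a cup is lifted out of the carrier or tipped over (z of any of cup0, cup1, cup2, cup3, cup4, cup5 in the frame of carrier above 0.022 m or angle between any of cup0, cup1, cup2, cup3, cup4, cup5's own z axis and vertical above 0.6 rad).
It fails at once if a bystander (spare cup, carton or jar) is moved more than 30 mm (distance of any of spare0, spare1, carton0, carton1, jar from where it was at the start of the episode above 0.03 m).
It also fails if it takes over 58 s, if anything falls off the work surface, if the arm or the gripper's body presses on something with over 40 N, if the wrist force passes 120 N, or if a joint passes its speed limit or range.

## Robot

A 6-joint arm with a two-finger parallel gripper is mounted at the origin on the work surface. World frame = base frame: x ahead of the robot, y to its left, z up, the work surface at z = 0. Lengths are in m, angles in rad, forces in N, time in s.
With the tool pointing down it reaches from about 0.4 to 0.825 m from the base axis. Payload 7 kg.
Tool frame: the origin (TCP) lies at the centre of the arm's flange, where the gripper is bolted on; the fingertips stand 178 mm ahead of it and the grasp point (between the pads) lies 159 mm ahead of it; x points along the fingers, y is the direction in which the jaws open and shut, and the axes are right-handed (so a half turn about x gives the same grasp; the last joint's range is limited). The gripper opens to 88 mm and grips with 3 to 60 N. Pads are 19 mm wide; open, the fingers measure 130 mm over their backs; the gripper's body (78 mm by 193 mm) begins 47 mm behind the grasp point.
Start: joints at [1.412, 0.359, 0.012, 0, -1.224, -0.288], TCP at [0.292, 0.609, 0.405] pointing down, gripper open.
Joint ranges: [-3.07, 3.07], [-1.43, 2.12], [-1.02, 1.25], [-3.03, 1.67], [-3.05, -0], [-3.03, 3.03]. Speed limits (rad/s): [2.39, 2.39, 3.01, 3.14, 3.14, 3.14].

## Interface

Orientations are given as [roll, pitch, yaw] about the fixed x, y, z axes, in that order (R = Rz(yaw) Ry(pitch) Rx(roll)).
In Python, from station import status, viewer, arm gives the robot as it stands. The module is installed in compiled form; this text tells all that it offers.
- The arm moves only by the tool apply_moves, never from a script. Its argument "commands" is a list of rows, each an object of numbers: "dx", "dy", "dz": the shift along the world's x, y, z in mm; "spin": the turn about the world's z in degrees; "hand": the closure, from 0 (fully open) to 1 (shut). A call has exactly 5 rows; each row shifts and turns the commanded pose from where the row before left it; what a row does not reach is not made up. A row lasts 1/8 s, in which the tool goes at most 62.5 mm and 10.7 degrees, less where a joint would pass 70% of its speed; a pose out of reach is approached as far as the arm can. A call is refused whole if a number of a shift passes 62.5 or a number of a turn 10.7, either way. A call with a gripper value outside its range is refused whole. The fingers move at their own pace and stop on an object; "grip_force" is the grip in N (left out, the last holds). Time passes only in rows, so rows that do not move let the fingers close, or fill a call up. It gives the time, the measured TCP pose, the force and the opening at its end, in the units of the state.
- status.get_state(): the state, without advancing time (a new reading comes with each control period).
- viewer.grab_frame(name): name is "side" or "top"; returns the picture (480x640x3 uint8, red, green, blue); there is no depth.
- viewer.camera_info(name): a dict with "fx", "fy", "cx", "cy" (pixels), "D" ([k1, k2, p1, p2, k3] as OpenCV has them; the pictures are not rectified), "eye" and "attitude" of the camera in the world. Camera axes: x right, y up, looking along -z (the intrinsics and any distortion apply to the point x, -y, -z); pixel columns grow to the right and rows downward; lengths in m; the calibration is good to about 2 mm. A picture is of the moment at which its call begins. camera_info takes no time and is no camera call.
- arm.job_done(): hands the job in, once; it reports no verdict.
The state is a dict: "t": time; "q": joint angles; "qd": joint speeds; "joint_efforts": joint torques, N m; "eef_pos": TCP position; "ee_rot": TCP orientation; "force": force on the tool from outside, world axes, zero at the start; "moment": the same for the moment, N m; "width": finger opening in m.
Only numpy, scipy, OpenCV 4.12 (cv2) and the standard library are available. Lean on these libraries where they do the work, as an engineer would, in place of code of your own. Each camera call takes 0.05 s, during which the arm holds its last target.

## Working session

There is one attempt and no reset: what is moved stays moved. The work goes in short steps, Python scripts to look and compute and a tool call to move; the robot and the scene stay as the last step left them, time stands still between calls to the robot, and variables do not carry over. Pictures are saved under pics/ and viewed, and the job is handed in when it is done.

Besides the shell and the picture viewer there is one more tool, called after ">>>" as name(argument=value, ...), one argument or row to a line, values as JSON. apply_moves: Moves the arm, as the interface text tells. Its arguments: {"type":"object","properties":{"commands":{"type":"array","items":{"type":"object","properties":{"dx":{"type":"number"},"dy":{"type":"number"},"dz":{"type":"number"},"spin":{"type":"number"},"hand":{"type":"number"}}}},"grip_force":{"type":"number"}},"required":["commands"]}

```bash
mkdir -p pics; python3 - <<'E'
from station import status, viewer, arm
import cv2
for n in("side","top"):
    im=viewer.grab_frame(n); cv2.imwrite(f"pics/{n}0.png",im[:,:,::-1]); print(n,viewer.camera_info(n))
print(status.get_state())
E
```

```text
side {'fx': 542.9778185108082, 'fy': 542.9778185108082, 'cx': 320.41049093859226, 'cy': 247.16744072507205, 'D': array([0.01690757, 0.        , 0.        , 0.        , 0.        ]), 'eye': array([0.51116631, 0.95827736, 0.73055079]), 'attitude': array([ 0.96086767,  0.00938931, -3.09603991])}
top {'fx': 525.0537627012093, 'fy': 525.0537627012093, 'cx': 317.16469868397377, 'cy': 239.03246401929005, 'D': array([-0.13911996,  0.        ,  0.        ,  0.        ,  0.        ]), 'eye': array([0.4969091 , 0.06098755, 1.12424542]), 'attitude': array([ 0.06952792,  0.01030355, -1.59256566])}
{'t': 0.1, 'q': array([ 1.41210707e+00,  3.59317805e-01,  1.11620362e-02, -3.07303387e-04,
       -1.22409908e+00, -2.88082427e-01]), 'qd': array([-2.35931451e-04, -2.58925289e-03,  7.60157217e-04,  9.04588881e-05,
       -1.40328885e-05, -1.36582889e-03]), 'joint_efforts': array([-2.73590602e-03, -5.84161127e+01,  2.93753529e+01,  7.01564088e+00,
        1.02105516e-02, -4.75829825e-05]), 'eef_pos': array([0.29157742, 0.60858843, 0.40381979]), 'ee_rot': array([ 1.66335628,  1.56930946, -1.92511269]), 'force': array([-0.581604  ,  0.29023681, -0.35264129]), 'moment': array([ 0.02046782,  0.01796292, -0.01027536]), 'width': 0.08726818585083718}
```

View pics/side0.png

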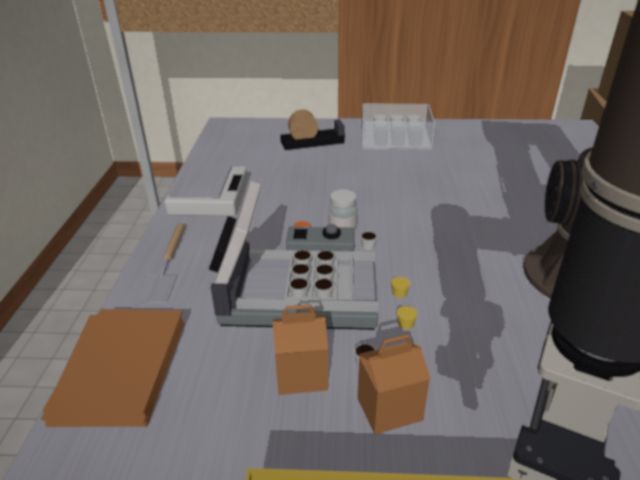

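View pics/top0.png

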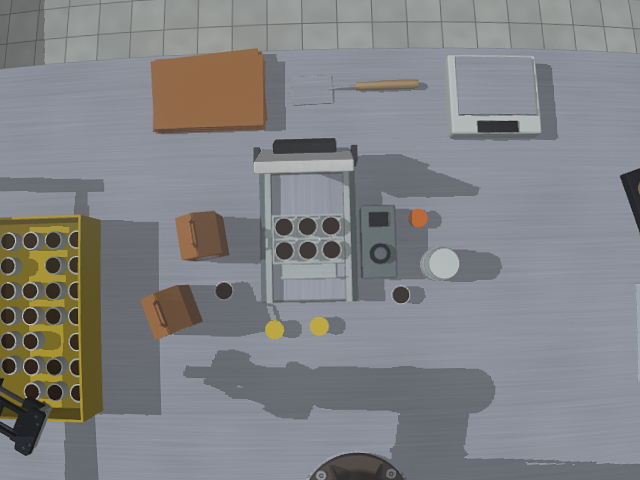

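The top view shows the sealer with its open front towards the robot (row ~300) and its hood at rows ~150-170. The carrier with six cups is at rows 217-275, and the console and button are at (380,253). Two yellow decoy cups stand in front at (275,329) and (319,326). I'll enlarge it to find the corner points.

```bash
python3 - <<'E'
import cv2
t=cv2.imread("pics/top0.png"); s=cv2.imread("pics/side0.png")
c=t[130:345,215:455]; cv2.imwrite("pics/topc.png",cv2.resize(c[:150*1+65],None,fx=2.75,fy=2.75,interpolation=cv2.INTER_CUBIC))
c=s[175:340,200:420]; cv2.imwrite("pics/sidec.png",cv2.resize(c,None,fx=3.6,fy=3.6,interpolation=cv2.INTER_CUBIC))
E
```

```text
(no output)
```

View pics/topc.png

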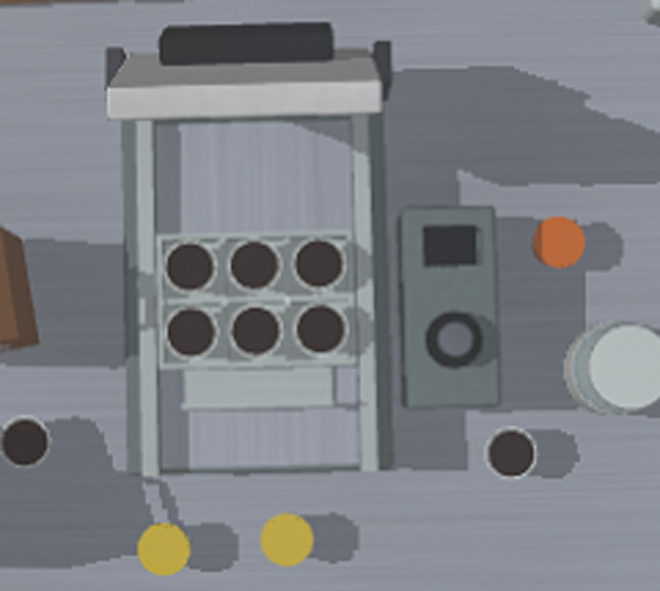

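View pics/sidec.png

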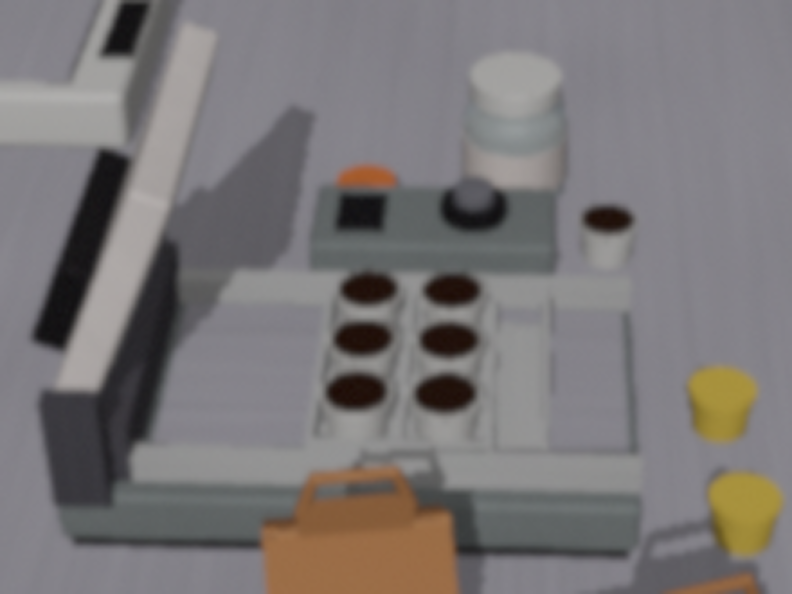

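```bash
cat > h.py <<'E'
import numpy as np, cv2
from scipy.spatial.transform import Rotation as R
from station import viewer
C={n:viewer.camera_info(n) for n in("side","top")}
def rot(n): return R.from_euler('xyz',C[n]['attitude']).as_matrix()
def K(n): c=C[n]; return np.array([[c['fx'],0,c['cx']],[0,c['fy'],c['cy']],[0,0,1]])
def ray(n,uv):
    p=cv2.undistortPoints(np.array([[uv]],float),K(n),C[n]['D'])[0,0]
    return C[n]['eye'],rot(n)@np.array([p[0],-p[1],-1])
def onz(n,uv,z):
    e,d=ray(n,uv); return e+d*(z-e[2])/d[2]
def proj(n,P):
    q=rot(n).T@(np.array(P,float)-C[n]['eye']); q=q*[1,-1,-1]
    return cv2.projectPoints(q.reshape(1,1,3),np.zeros(3),np.zeros(3),K(n),C[n]['D'])[0].ravel()
def tri(a,b):
    A=[];B=[]
    for n,uv in(("side",a),("top",b)):
        e,d=ray(n,uv); d=d/np.linalg.norm(d); M=np.eye(3)-np.outer(d,d); A.append(M);B.append(M@e)
    P=np.linalg.lstsq(np.vstack(A),np.hstack(B),rcond=None)[0]; return P
E
python3 - <<'E'
from h import *
T=lambda u,v:(215+u/2.75-0.3,130+v/2.75-0.3); S=lambda u,v:(200+u/3.6-.3,175+v/3.6-.3)
src=[];dst=[]
for uv,s,z in [((404,208),(25,-110),60),((495,208),(25,-180),60),((500,407),(-125,-180),60),((403,407),(-125,-110),60),((158,472),(-170,75),56),((361,470),(-170,-75),56)]:
    p=onz("top",T(*uv),z/1e3); src.append(s);dst.append(p[:2]*1e3); print(s,p.round(4))
src=np.array(src,float);dst=np.array(dst)
a=src-src.mean(0);b=dst-dst.mean(0);th=np.arctan2((a[:,0]*b[:,1]-a[:,1]*b[:,0]).sum(),(a*b).sum())
Rm=np.array([[np.cos(th),-np.sin(th)],[np.sin(th),np.cos(th)]]);t=dst.mean(0)-Rm@src.mean(0)
print("yaw",np.degrees(th),"t",t,"res",(dst-(src@Rm.T+t)).round(1).tolist())
inv=lambda p:((p[:2]*1e3-t)@Rm).round(1)
print("button tri",tri(S(475,190),T(455,340)), inv(tri(S(475,190),T(455,340))))
# side cross-check
for uv,z in [((557,260-14),60),((313,250),60),((640,488),56)]: print("side",inv(onz("side",S(*uv),z/1e3)))
# cup tops z=40+4+28
for uv in [(190,266),(254,265),(319,263),(190,332),(255,331),(320,329)]: print("cup",inv(onz("top",T(*uv),.072)))
for uv in [(183,409),(333,406),(183,367)]: print("plate",inv(onz("top",T(*uv),.076)))
# hood: free lower edge corners
for a,b in [((218,35),(380,112)),((218,35),(380,84)),((190,25),(380,84)),((190,25),(372,52))]: p=tri(S(*a),T(*b)); print("hood",p,inv(p))
for n,uv in [("y1",(164,549)),("y2",(287,539)),("spare",(24,441)),("sp1",(511,453)),("or",(559,242))]:
    p=onz("top",T(*uv),.028);print(n,p.round(3),inv(p))
p=onz("top",(440,263),.09);print("jar",p,inv(p))
p=onz("top",(185,310),.1);print("carton",p,inv(p));p=onz("top",(205,235),.1);print("carton",p,inv(p))
E
```

```text
(25, -110) [ 0.6382 -0.0219  0.06  ]
(25, -180) [ 0.6368 -0.0897  0.06  ]
(-125, -180) [ 0.4891 -0.0887  0.06  ]
(-125, -110) [ 0.4908 -0.0171  0.06  ]
(-170, 75) [0.4468 0.1645 0.056 ]
(-170, -75) [0.4451 0.0147 0.056 ]
yaw -0.6357319828980924 t [615.5357289   89.28542499] res [[-1.1, -0.9], [-1.8, 1.3], [0.6, 0.6], [1.5, 2.2], [0.4, -1.7], [0.4, -1.5]]
button tri [ 0.53860306 -0.05516363  0.07535888] [ -75.3 -145.3]
side [-126.5 -108.8]
side [ 20.7 -98.2]
side [-170.5  103.9]
cup [-18.7  47.4]
cup [-18.5   0.5]
cup [-17.6 -47.1]
cup [-67.1  47.7]
cup [-66.9   0.2]
cup [-65.9 -47.2]
plate [-123.2   52.9]
plate [-122.1  -55.9]
plate [-92.7  52.7]
hood [0.68003672 0.00348807 0.21277822] [ 65.4 -85.1]
hood [0.68894909 0.00264078 0.21393153] [ 74.4 -85.8]
hood [0.69607221 0.00328679 0.21882857] [ 81.5 -85.1]
hood [0.70536281 0.0075593  0.2232128 ] [ 90.7 -80.7]
y1 [0.387 0.164 0.028] [-229.1   72. ]
y2 [0.393 0.071 0.028] [-222.3  -21.2]
spare [0.471 0.269 0.028] [-146.8  178.4]
sp1 [ 0.454 -0.101  0.028] [-159.6 -191.7]
or [ 0.614 -0.143  0.028] [   0.8 -231.9]
jar [ 0.51613819 -0.17199358  0.09      ] [ -96.5 -262.4]
carton [0.4345363  0.33268457 0.1       ] [-183.7  241.4]
carton [0.58140853 0.29114689 0.1       ] [-36.4 201.5]
```

The sealer pose fits: origin about (0.6155, 0.0893), yaw about -0.6°. The carrier sits at x ≈ -42, 92 mm short of home and inside the expected 60-100. The button top triangulates to z ≈ 75 mm, and the hood angle is about 1.1. Next I check the jaw axis and then approach with the fingers closed.

```bash
python3 - <<'E'
from h import *
from station import status
s=status.get_state(); M=R.from_euler('xyz',s['ee_rot']).as_matrix(); print(M.round(3)); print(np.degrees(np.arctan2(M[1,1],M[0,1])))
E
```

```text
[[-0.001 -0.432 -0.902]
 [-0.001 -0.902  0.432]
 [-1.     0.001 -0.   ]]
-115.60413259196653
```

>>> apply_moves(
  commands=[
    {"dx": 0,"dy": 0,"dz": 30,"hand": 1},
    {"dx": 20,"dy": -50,"dz": 0,"hand": 1},
    {"dx": 20,"dy": -55,"dz": 0,"hand": 1},
    {"dx": 20,"dy": -55,"dz": 0,"hand": 1},
    {"dx": 20,"dy": -55,"dz": 0,"hand": 1},
  ],
  grip_force=20,
)

```text
invalid input at $.commands[0]: expected keys dx, dy, dz, spin, hand
```

>>> apply_moves(
  commands=[
    {"dx": 0,"dy": 0,"dz": 30,"spin": 0,"hand": 1},
    {"dx": 20,"dy": -50,"dz": 0,"spin": 5,"hand": 1},
    {"dx": 20,"dy": -50,"dz": 0,"spin": 5,"hand": 1},
    {"dx": 20,"dy": -50,"dz": 0,"spin": 5,"hand": 1},
    {"dx": 20,"dy": -50,"dz": 0,"spin": 5,"hand": 1},
  ],
  grip_force=20,
)

```text
t: 0.72
eef_pos: [0.3719, 0.407, 0.4344]
ee_rot: [1.098, 1.57, -2.138]
force: [0.3, 0.0, -0.3]
width: 0.0433
```

>>> apply_moves(
  commands=[
    {"dx": 20,"dy": -60,"dz": 0,"spin": 5,"hand": 1},
    {"dx": 20,"dy": -60,"dz": 0,"spin": 0,"hand": 1},
    {"dx": 20,"dy": -60,"dz": 0,"spin": 0,"hand": 1},
    {"dx": 20,"dy": -60,"dz": 0,"spin": 0,"hand": 1},
    {"dx": 3,"dy": -60,"dz": 0,"spin": 0,"hand": 1},
  ],
)

```text
t: 1.35
eef_pos: [0.4541, 0.1096, 0.4344]
ee_rot: [0.882, 1.57, -2.271]
force: [0.2, 0.8, -0.2]
width: 0.0006
```

```bash
python3 - <<'E'
from h import *
from station import status
s=status.get_state(); M=R.from_euler('xyz',s['ee_rot']).as_matrix(); print(s['eef_pos'],np.degrees(np.arctan2(M[1,1],M[0,1])))
im=viewer.grab_frame("side"); cv2.imwrite("pics/side1.png",im[:,:,::-1])
E
```

```text
[0.45408826 0.10960452 0.43439136] -90.61435255204847
```

View pics/side1.png

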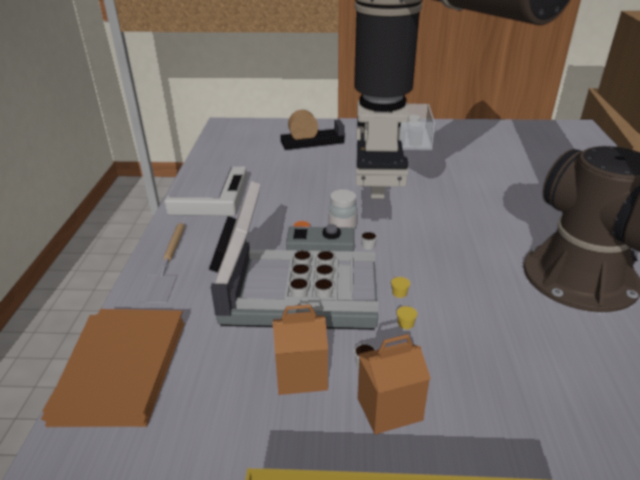

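The hand hangs above the bed front with its tip at (378,197), the fingers are closed and the jaw axis is along y. I descend in front of the push plate.

>>> apply_moves(
  commands=[
    {"dx": 0,"dy": -18,"dz": -40,"spin": 0,"hand": 1},
    {"dx": 0,"dy": 0,"dz": -50,"spin": 0,"hand": 1},
    {"dx": 0,"dy": 0,"dz": -50,"spin": 0,"hand": 1},
    {"dx": 0,"dy": 0,"dz": -50,"spin": 0,"hand": 1},
    {"dx": 0,"dy": 0,"dz": -12,"spin": 0,"hand": 1},
  ],
)

```text
t: 2.02
eef_pos: [0.4526, 0.0928, 0.2302]
ee_rot: [0.584, 1.565, -2.569]
force: [-0.9, -1.3, -0.5]
width: 0.0002
```

```bash
python3 - <<'E'
from h import *
from station import status
s=status.get_state(); print(s['eef_pos'],s['force'])
im=viewer.grab_frame("side"); cv2.imwrite("pics/side2.png",cv2.resize(im[150:350,200:440,::-1],None,fx=3,fy=3))
print((np.array(proj("side",s['eef_pos']-[0,0,.178]))-[200,150])*3)
E
```

```text
[0.45259134 0.09282224 0.2301585 ] [-0.86360058 -1.2561612  -0.54391913]
[516.47302496 383.18894562]
```

View pics/side2.png

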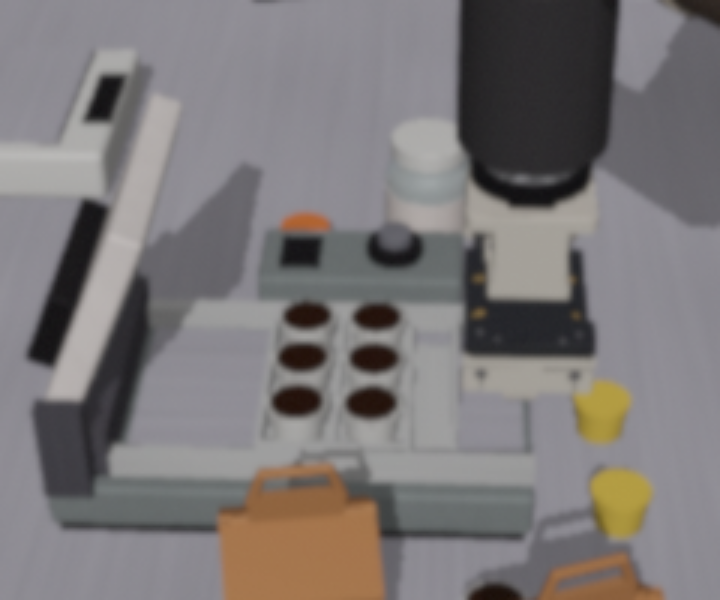

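The fingertip is just in front of the push plate, over the bed and clear of the yellow cups. I push in gentle steps.

>>> apply_moves(
  commands=[
    {"dx": 8,"dy": 0,"dz": 0,"spin": 0,"hand": 1},
    {"dx": 8,"dy": 0,"dz": 0,"spin": 0,"hand": 1},
    {"dx": 7,"dy": 0,"dz": 0,"spin": 0,"hand": 1},
    {"dx": 5,"dy": 0,"dz": 0,"spin": 0,"hand": 1},
    {"dx": 5,"dy": 0,"dz": 0,"spin": 0,"hand": 1},
  ],
)

```text
t: 2.7
eef_pos: [0.4864, 0.0932, 0.2327]
ee_rot: [0.248, 1.569, -2.905]
force: [-4.6, 0.4, 2.2]
width: 0.0005
```

>>> apply_moves(
  commands=[
    {"dx": 5,"dy": 0,"dz": 0,"spin": 0,"hand": 1},
    {"dx": 6,"dy": 0,"dz": 0,"spin": 0,"hand": 1},
    {"dx": 7,"dy": 0,"dz": 0,"spin": 0,"hand": 1},
    {"dx": 8,"dy": 0,"dz": 0,"spin": 0,"hand": 1},
    {"dx": 8,"dy": 0,"dz": 0,"spin": 0,"hand": 1},
  ],
)

```text
t: 3.32
eef_pos: [0.5213, 0.0935, 0.2326]
ee_rot: [0.94, 1.571, -2.212]
force: [-3.1, -0.1, 1.2]
width: 0.0007
```

>>> apply_moves(
  commands=[
    {"dx": 8,"dy": 0,"dz": 0,"spin": 0,"hand": 1},
    {"dx": 8,"dy": 0,"dz": 0,"spin": 0,"hand": 1},
    {"dx": 8,"dy": 0,"dz": 0,"spin": 0,"hand": 1},
    {"dx": 8,"dy": 0,"dz": 0,"spin": 0,"hand": 1},
    {"dx": 6,"dy": 0,"dz": 0,"spin": 0,"hand": 1},
  ],
)

```text
t: 3.95
eef_pos: [0.5593, 0.0936, 0.2326]
ee_rot: [2.467, 1.571, -0.685]
force: [-3.2, 0.5, 0.5]
width: 0.0004
```

>>> apply_moves(
  commands=[
    {"dx": 5,"dy": 0,"dz": 0,"spin": 0,"hand": 1},
    {"dx": 4,"dy": 0,"dz": 0,"spin": 0,"hand": 1},
    {"dx": 3,"dy": 0,"dz": 0,"spin": 0,"hand": 1},
    {"dx": 2,"dy": 0,"dz": 0,"spin": 0,"hand": 1},
    {"dx": 1,"dy": 0,"dz": 0,"spin": 0,"hand": 1},
  ],
)

```text
t: 4.58
eef_pos: [0.573, 0.0934, 0.2326]
ee_rot: [0.292, 1.569, -2.86]
force: [-9.2, 1.2, 4.1]
width: 0.0006
```

>>> apply_moves(
  commands=[
    {"dx": 1,"dy": 0,"dz": 0,"spin": 0,"hand": 1},
    {"dx": 1,"dy": 0,"dz": 0,"spin": 0,"hand": 1},
    {"dx": 1,"dy": 0,"dz": 0,"spin": 0,"hand": 1},
    {"dx": 0,"dy": 0,"dz": 0,"spin": 0,"hand": 1},
    {"dx": 0,"dy": 0,"dz": 0,"spin": 0,"hand": 1},
  ],
)

```text
t: 5.2
eef_pos: [0.5741, 0.0928, 0.2326]
ee_rot: [0.3, 1.564, -2.853]
force: [-15.7, 0.2, 12.3]
width: 0.0003
```

The force climbs to about 16 N with the arm stalled, which means a hard stop. I back off and look.

>>> apply_moves(
  commands=[
    {"dx": 1,"dy": 0,"dz": 0,"spin": 0,"hand": 1},
    {"dx": 0,"dy": 0,"dz": 0,"spin": 0,"hand": 1},
    {"dx": -4,"dy": 0,"dz": 0,"spin": 0,"hand": 1},
    {"dx": -20,"dy": 0,"dz": 0,"spin": 0,"hand": 1},
    {"dx": -40,"dy": 0,"dz": 10,"spin": 0,"hand": 1},
  ],
)

```text
t: 5.82
eef_pos: [0.5144, 0.0939, 0.2425]
ee_rot: [-3.006, 1.569, 0.125]
force: [-0.4, 0.5, 0.2]
width: 0.0007
```

>>> apply_moves(
  commands=[
    {"dx": -10,"dy": 0,"dz": 50,"spin": 0,"hand": 1},
    {"dx": 0,"dy": 0,"dz": 60,"spin": 0,"hand": 1},
    {"dx": 0,"dy": -50,"dz": 60,"spin": 0,"hand": 1},
    {"dx": 0,"dy": -60,"dz": 30,"spin": 0,"hand": 1},
    {"dx": 0,"dy": -60,"dz": 0,"spin": 0,"hand": 1},
  ],
)

```text
t: 6.45
eef_pos: [0.5045, -0.0635, 0.4326]
ee_rot: [-3.017, 1.562, 0.116]
force: [0.8, 0.7, -0.0]
width: 0.0008
```

```bash
python3 - <<'E'
from h import *
from station import status
s=status.get_state(); print(s['eef_pos'],s['force'])
for n,(y,x) in (("top",(130,200)),("side",(150,200))):
    im=viewer.grab_frame(n); cv2.imwrite(f"pics/{n}3.png",cv2.resize(im[y:y+200,x:x+260,::-1],None,fx=3,fy=3,interpolation=cv2.INTER_CUBIC))
E
```

```text
[ 0.50450046 -0.06350006  0.43255422] [ 0.81403525  0.72275654 -0.01061362]
```

View pics/top3.png

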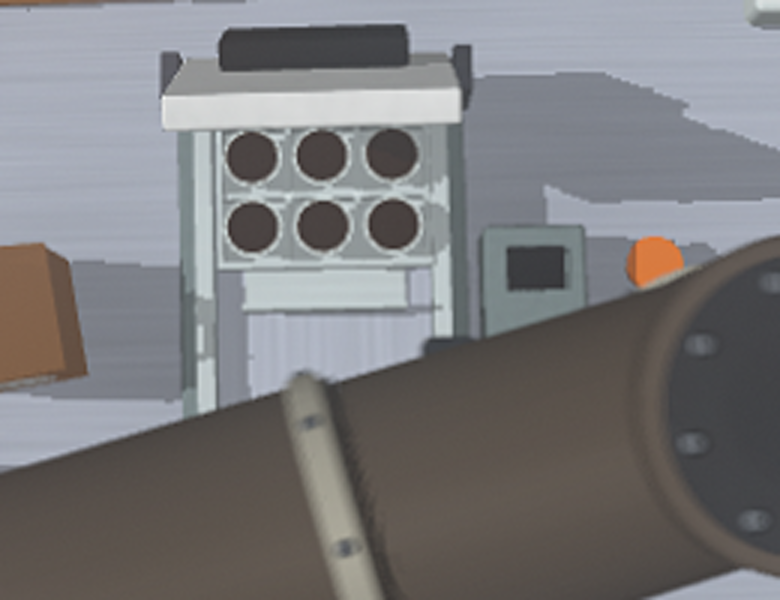

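View pics/side3.png

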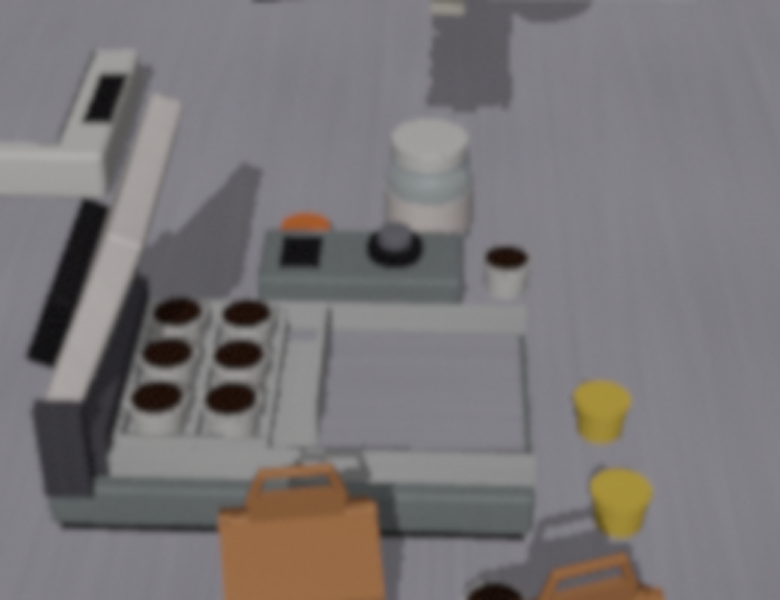

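```bash
cat >> h.py <<'E'
th=np.radians(-.64);Rm=np.array([[np.cos(th),-np.sin(th)],[np.sin(th),np.cos(th)]]);t0=np.array([615.5,89.3])
inv=lambda p:((np.array(p)[:2]*1e3-t0)@Rm).round(1)
fwd=lambda x,y:Rm@[x,y]+t0
E
python3 - <<'E'
from h import *
T=lambda u,v:(200+u/3-.3,130+v/3-.3)
a=np.array([inv(onz("top",T(*uv),.072)) for uv in [(252,157),(321,155),(391,153),(253,227),(323,225),(392,223)]]); print(a,a.mean(0))
print("plate",inv(onz("top",T(244,311),.076)),inv(onz("top",T(408,309),.076)))
E
```

```text
[[ 71.9  47.1]
 [ 72.6   0.4]
 [ 73.4 -46.9]
 [ 24.1  46.7]
 [ 24.9  -0.5]
 [ 25.7 -47. ]] [ 4.87666667e+01 -3.33333333e-02]
plate [-32.9  52.7] [-32.9 -56.9]
```

```bash
python3 - <<'E'
from h import *
T=lambda u,v:(200+u/3-.3,130+v/3-.3);S=lambda u,v:(200+u/3-.3,150+v/3-.3)
for l,a,b in [("in near",(140,243),(163,130)),("in far",(180,103),(462,122)),("out near",(108,232),(163,95)),("out far",(153,93),(462,90))]:
    p=tri(S(*a),T(*b)); x,y=inv(p); z=p[2]*1e3; r=np.hypot(125-x,z-90); off=-8 if "in" in l else 14
    print(l,x,y,z.round(1),"r",r.round(1),"theta",(np.arctan2(z-90,125-x)-np.arctan2(off,140)).round(3))
for th_ in (1.1,1.15):
  print("hood_edge",125-120*np.cos(th_)+14*np.sin(th_),90+120*np.sin(th_)+14*np.cos(th_))
  for r in (140,):print("edge outer",125-r*np.cos(th_)+14*np.sin(th_),90+r*np.sin(th_)+14*np.cos(th_))
E
```

```text
in near 63.1 88.9 216.1 r 140.5 theta 1.172
in far 66.2 -86.5 212.8 r 136.1 theta 1.181
out near 81.9 88.0 222.7 r 139.5 theta 1.157
out far 83.7 -86.4 219.9 r 136.4 theta 1.163
hood_edge 83.04536846979082 203.2952289073303
edge outer 73.97344604127927 221.119376108559
hood_edge 88.76020225754841 205.2504970036407
edge outer 80.59045343986527 223.50577580885113
```

The hood angle is about 1.165 rad from four corners that agree, with r ≈ 138 against the expected 140. The carrier is home at x ≈ 48 ± 1.5, the cups are upright and the yellow cups are untouched. Next I go up, over and behind the hood.

>>> apply_moves(
  commands=[
    {"dx": 0,"dy": 30,"dz": 40,"spin": 0,"hand": 1},
    {"dx": 50,"dy": 40,"dz": 0,"spin": 0,"hand": 1},
    {"dx": 50,"dy": 40,"dz": 0,"spin": 0,"hand": 1},
    {"dx": 50,"dy": 41,"dz": 0,"spin": 0,"hand": 1},
    {"dx": 50,"dy": 0,"dz": 0,"spin": 0,"hand": 1},
  ],
)

```text
t: 7.18
eef_pos: [0.7014, 0.0888, 0.4688]
ee_rot: [-2.839, 1.569, 0.296]
force: [-0.2, 0.6, 0.3]
width: 0.0004
```

>>> apply_moves(
  commands=[
    {"dx": 38,"dy": 0,"dz": 0,"spin": 0,"hand": 1},
    {"dx": 0,"dy": 0,"dz": 0,"spin": 0,"hand": 1},
    {"dx": 0,"dy": 0,"dz": -35,"spin": 0,"hand": 1},
    {"dx": 0,"dy": 0,"dz": -35,"spin": 0,"hand": 1},
    {"dx": 0,"dy": 0,"dz": -20,"spin": 0,"hand": 1},
  ],
)

```text
t: 7.8
eef_pos: [0.737, 0.0857, 0.3771]
ee_rot: [0.207, 1.57, -2.945]
force: [0.3, 0.2, 0.4]
width: 0.0004
```

```bash
python3 - <<'E'
from h import *
from station import status
s=status.get_state(); print(s['eef_pos'],s['force'],s['q'])
M=R.from_euler('xyz',s['ee_rot']).as_matrix(); print(np.degrees(np.arctan2(M[1,1],M[0,1])))
for n,(y,x) in (("side",(120,180)),):
    im=viewer.grab_frame(n); cv2.imwrite(f"pics/{n}4.png",cv2.resize(im[y:y+200,x:x+260,::-1],None,fx=3,fy=3,interpolation=cv2.INTER_CUBIC))
E
```

```text
[0.73698666 0.08565236 0.37711861] [0.34773333 0.19212982 0.35571933] [ 3.77142601e-01  4.83603076e-01  1.44237847e-01 -1.38334894e-04
 -1.23214594e+00  1.18341872e+00]
-90.58905552542191
```

View pics/side4.png

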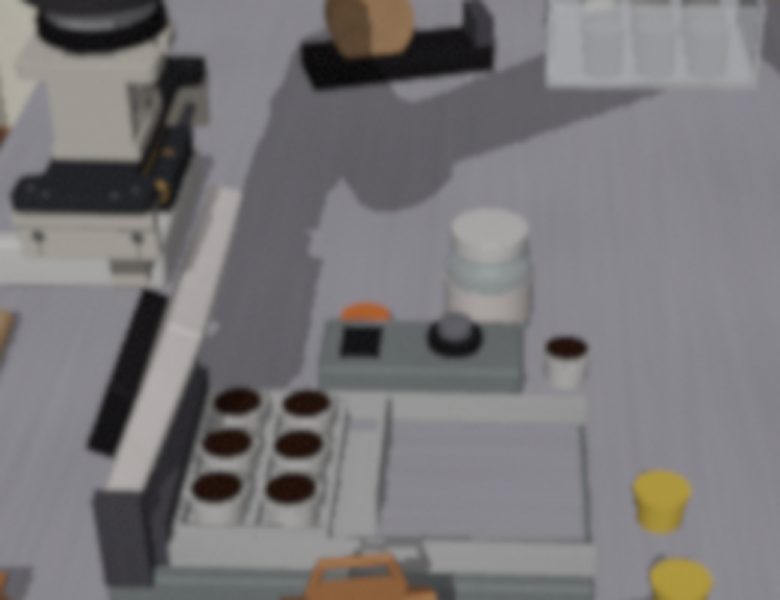

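The tip is behind the hood's upper face with about 18 mm of gap. I push forward and down along the arc.

>>> apply_moves(
  commands=[
    {"dx": -10,"dy": 0,"dz": 0,"spin": 0,"hand": 1},
    {"dx": -8,"dy": 0,"dz": 0,"spin": 0,"hand": 1},
    {"dx": -7,"dy": 0,"dz": -1,"spin": 0,"hand": 1},
    {"dx": -7,"dy": 0,"dz": -2,"spin": 0,"hand": 1},
    {"dx": -7,"dy": 0,"dz": -3,"spin": 0,"hand": 1},
  ],
)

```text
t: 8.48
eef_pos: [0.6984, 0.0855, 0.3736]
ee_rot: [-2.875, 1.569, 0.256]
force: [1.6, 0.7, 3.1]
width: 0.0002
```

>>> apply_moves(
  commands=[
    {"dx": -7,"dy": 0,"dz": -4,"spin": 0,"hand": 1},
    {"dx": -7,"dy": 0,"dz": -4,"spin": 0,"hand": 1},
    {"dx": -7,"dy": 0,"dz": -5,"spin": 0,"hand": 1},
    {"dx": -6,"dy": 0,"dz": -6,"spin": 0,"hand": 1},
    {"dx": -5,"dy": 0,"dz": -7,"spin": 0,"hand": 1},
  ],
)

```text
t: 9.1
eef_pos: [0.6661, 0.0852, 0.346]
ee_rot: [0.396, 1.57, -2.756]
force: [0.3, 0.3, 3.2]
width: 0.0006
```

```bash
python3 - <<'E'
from h import *
from station import status
s=status.get_state(); print(s['eef_pos'],s['force'])
for n,(y,x) in (("side",(120,180)),):
    im=viewer.grab_frame(n); cv2.imwrite(f"pics/{n}5.png",cv2.resize(im[y:y+200,x:x+260,::-1],None,fx=3,fy=3,interpolation=cv2.INTER_CUBIC))
E
```

```text
[0.66606833 0.08521383 0.3459949 ] [0.3394785  0.33271004 3.21750967]
```

View pics/side5.png

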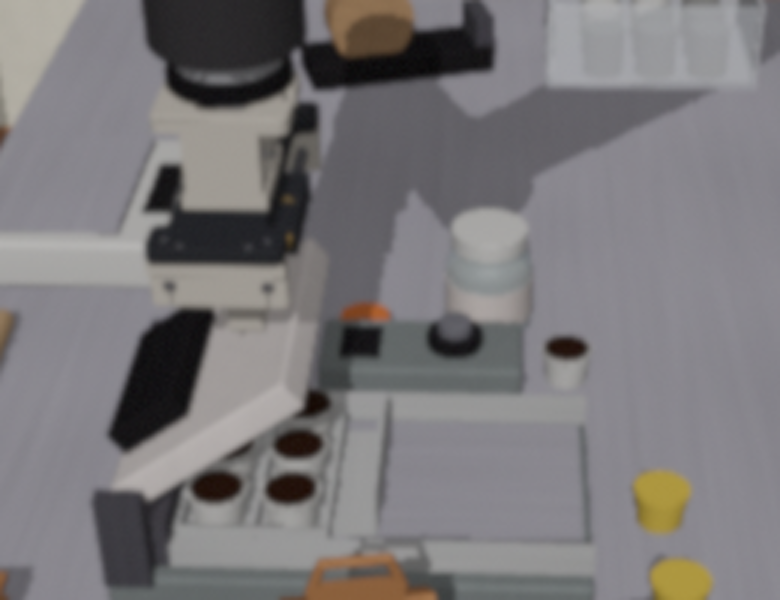

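The hood is about half shut and following the tip. I continue.

>>> apply_moves(
  commands=[
    {"dx": -5,"dy": 0,"dz": -7,"spin": 0,"hand": 1},
    {"dx": -5,"dy": 0,"dz": -7,"spin": 0,"hand": 1},
    {"dx": -5,"dy": 0,"dz": -7,"spin": 0,"hand": 1},
    {"dx": -4,"dy": 0,"dz": -7,"spin": 0,"hand": 1},
    {"dx": -4,"dy": 0,"dz": -7,"spin": 0,"hand": 1},
  ],
)

```text
t: 9.78
eef_pos: [0.6436, 0.0854, 0.3111]
ee_rot: [-2.844, 1.57, 0.287]
force: [0.9, -0.1, 1.9]
width: 0.0005
```

>>> apply_moves(
  commands=[
    {"dx": -3,"dy": 0,"dz": -7,"spin": 0,"hand": 1},
    {"dx": -2,"dy": 0,"dz": -7,"spin": 0,"hand": 1},
    {"dx": -2,"dy": 0,"dz": -6,"spin": 0,"hand": 1},
    {"dx": -1,"dy": 0,"dz": -5,"spin": 0,"hand": 1},
    {"dx": 0,"dy": 0,"dz": -4,"spin": 0,"hand": 1},
  ],
)

```text
t: 10.4
eef_pos: [0.6353, 0.0854, 0.2822]
ee_rot: [0.19, 1.57, -2.962]
force: [-5.9, 2.4, 25.0]
width: 0.0008
```

The tip is at z = 0.104 with 25 N, exactly the shut height. I hold briefly, retreat, and move above the button (0.5386, -0.0552).

>>> apply_moves(
  commands=[
    {"dx": 0,"dy": 0,"dz": 0,"spin": 0,"hand": 1},
    {"dx": 0,"dy": 0,"dz": 0,"spin": 0,"hand": 1},
    {"dx": 0,"dy": 0,"dz": 5,"spin": 0,"hand": 1},
    {"dx": 0,"dy": 0,"dz": 40,"spin": 0,"hand": 1},
    {"dx": -20,"dy": -30,"dz": 50,"spin": 0,"hand": 1},
  ],
)

```text
t: 11.02
eef_pos: [0.6162, 0.0561, 0.3773]
ee_rot: [0.484, 1.568, -2.667]
force: [0.4, -0.4, -0.0]
width: 0.0004
```

>>> apply_moves(
  commands=[
    {"dx": -40,"dy": -55,"dz": 0,"spin": 0,"hand": 1},
    {"dx": -37,"dy": -55,"dz": 0,"spin": 0,"hand": 1},
    {"dx": 0,"dy": 0,"dz": 0,"spin": 0,"hand": 1},
    {"dx": 0,"dy": 0,"dz": -20,"spin": 0,"hand": 1},
    {"dx": 0,"dy": 0,"dz": 0,"spin": 0,"hand": 1},
  ],
)

```text
t: 11.65
eef_pos: [0.5438, -0.047, 0.3566]
ee_rot: [0.15, 1.569, -3.002]
force: [0.3, 0.5, 0.6]
width: 0.0005
```

```bash
python3 - <<'E'
from h import *
from station import status
s=status.get_state(); print(s['eef_pos'],s['force'])
for n,(y,x) in (("side",(120,180)),):
    im=viewer.grab_frame(n); cv2.imwrite(f"pics/{n}6.png",cv2.resize(im[y:y+200,x:x+260,::-1],None,fx=3,fy=3,interpolation=cv2.INTER_CUBIC))
S=lambda u,v:(180+u/3-.3,120+v/3-.3)
E
```

```text
[ 0.54377426 -0.04702624  0.35664662] [0.32747205 0.47601914 0.55172448]
```

View pics/side6.png

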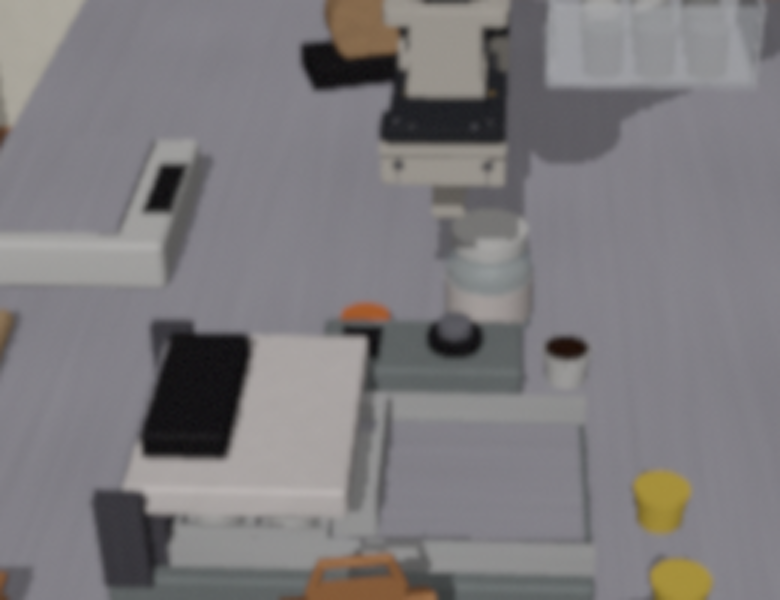

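The hood lies flat shut and the tip is above the button. I trim by (-5, -8) mm and descend.

>>> apply_moves(
  commands=[
    {"dx": -5,"dy": -8,"dz": -25,"spin": 0,"hand": 1},
    {"dx": 0,"dy": 0,"dz": -35,"spin": 0,"hand": 1},
    {"dx": 0,"dy": 0,"dz": -25,"spin": 0,"hand": 1},
    {"dx": 0,"dy": 0,"dz": -9,"spin": 0,"hand": 1},
    {"dx": 0,"dy": 0,"dz": 0,"spin": 0,"hand": 1},
  ],
)

```text
t: 12.32
eef_pos: [0.5395, -0.0548, 0.2638]
ee_rot: [0.852, 1.57, -2.299]
force: [0.5, 0.7, 0.2]
width: 0.0003
```

>>> apply_moves(
  commands=[
    {"dx": 0,"dy": 0,"dz": -4,"spin": 0,"hand": 1},
    {"dx": 0,"dy": 0,"dz": -2,"spin": 0,"hand": 1},
    {"dx": 0,"dy": 0,"dz": -2,"spin": 0,"hand": 1},
    {"dx": 0,"dy": 0,"dz": -2,"spin": 0,"hand": 1},
    {"dx": 0,"dy": 0,"dz": -2,"spin": 0,"hand": 1},
  ],
)

```text
t: 12.95
eef_pos: [0.5398, -0.0548, 0.2538]
ee_rot: [3.07, 1.568, -0.081]
force: [-8.4, 6.1, 34.0]
width: 0.0002
```

A 34 N hard stop at tip z = 0.076 means either the button bottomed out or the tip is on its collar. I check before deciding.

```bash
python3 - <<'E'
from h import *
from station import status
s=status.get_state(); print(s['eef_pos'],s['force'],s['moment'])
im=viewer.grab_frame("side"); cv2.imwrite("pics/side7.png",cv2.resize(im[200:270,270:390,::-1],None,fx=6,fy=6,interpolation=cv2.INTER_CUBIC))
a=cv2.imread("pics/side0.png");b=cv2.imread("pics/top0.png")
cv2.imwrite("pics/btn.png",np.hstack([cv2.resize(a[215:255,300:360],None,fx=6,fy=6,interpolation=cv2.INTER_CUBIC),cv2.resize(b[233:273,350:410],None,fx=6,fy=6,interpolation=cv2.INTER_CUBIC)]))
E
```

```text
[ 0.5397914  -0.05483629  0.253835  ] [-8.39709319  6.06869172 33.968779  ] [ 1.99661086  3.32689048 -0.01894805]
```

View pics/side7.png

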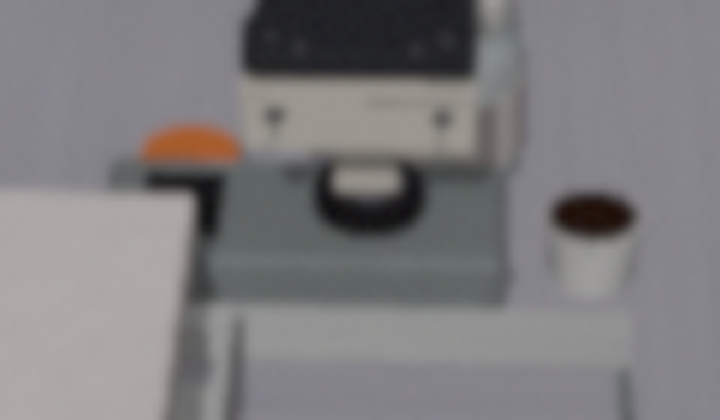

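View pics/btn.png

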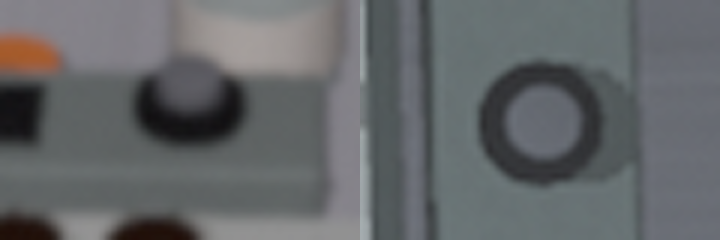

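```bash
python3 - <<'E'
from h import *
for v in (64,68,72): print(tri((300+188/6-.4,215+v/6-.4),(350+184/6-.4,233+122/6-.4)))
print("ring bottom front edge y at z", [ (z,onz("side",(300+190/6-.4,215+143/6-.4),z).round(4)) for z in (.06,.066,.07)])
E
```

```text
[ 0.53967042 -0.05474206  0.08140512]
[ 0.53971012 -0.05495132  0.0795192 ]
[ 0.5397499  -0.05516101  0.07762934]
ring bottom front edge y at z [(0.06, array([ 0.5387, -0.0344,  0.06  ])), (0.066, array([ 0.5385, -0.0255,  0.066 ])), (0.07, array([ 0.5383, -0.0196,  0.07  ]))]
```

A refined measurement puts the free button top at 0.080-0.081 and its centre at (0.5397, -0.0550), which is exactly under the tip. Tip z = 0.076 is therefore about full travel. I release in small steps to read the spring profile.

>>> apply_moves(
  commands=[
    {"dx": 0,"dy": 0,"dz": 2,"spin": 0,"hand": 1},
    {"dx": 0,"dy": 0,"dz": 1,"spin": 0,"hand": 1},
    {"dx": 0,"dy": 0,"dz": 0,"spin": 0,"hand": 1},
    {"dx": 0,"dy": 0,"dz": 0,"spin": 0,"hand": 1},
    {"dx": 0,"dy": 0,"dz": 0,"spin": 0,"hand": 1},
  ],
)

```text
t: 13.62
eef_pos: [0.5393, -0.055, 0.2547]
ee_rot: [3.108, 1.57, -0.044]
force: [3.2, 0.9, 3.7]
width: 0.0007
```

>>> apply_moves(
  commands=[
    {"dx": 0,"dy": 0,"dz": 2,"spin": 0,"hand": 1},
    {"dx": 0,"dy": 0,"dz": 0,"spin": 0,"hand": 1},
    {"dx": 0,"dy": 0,"dz": 0,"spin": 0,"hand": 1},
    {"dx": 0,"dy": 0,"dz": 0,"spin": 0,"hand": 1},
    {"dx": 0,"dy": 0,"dz": 0,"spin": 0,"hand": 1},
  ],
)

```text
t: 14.25
eef_pos: [0.5389, -0.0552, 0.2565]
ee_rot: [0.279, 1.57, -2.873]
force: [1.7, 0.1, 3.5]
width: 0.0007
```

The force falls to a soft spring-like 3.5 N over several mm, so the button had been fully down. I retreat and do the final check.

>>> apply_moves(
  commands=[
    {"dx": 0,"dy": 0,"dz": 5,"spin": 0,"hand": 1},
    {"dx": 0,"dy": 0,"dz": 20,"spin": 0,"hand": 1},
    {"dx": 0,"dy": 0,"dz": 50,"spin": 0,"hand": 1},
    {"dx": 0,"dy": 0,"dz": 50,"spin": 0,"hand": 1},
    {"dx": -20,"dy": -50,"dz": 50,"spin": 0,"hand": 1},
  ],
)

```text
t: 14.88
eef_pos: [0.5217, -0.0968, 0.4253]
ee_rot: [-0.091, 1.569, 3.043]
force: [0.3, -1.3, -0.2]
width: 0.0004
```

>>> apply_moves(
  commands=[
    {"dx": -20,"dy": -60,"dz": 0,"spin": 0,"hand": 1},
    {"dx": -20,"dy": -60,"dz": 0,"spin": 0,"hand": 1},
    {"dx": -20,"dy": -60,"dz": 0,"spin": 0,"hand": 1},
    {"dx": 0,"dy": -60,"dz": 0,"spin": 0,"hand": 1},
    {"dx": 0,"dy": 0,"dz": 0,"spin": 0,"hand": 1},
  ],
)

```text
t: 15.5
eef_pos: [0.4611, -0.3385, 0.4226]
ee_rot: [-0.363, 1.567, 2.763]
force: [-0.8, 1.0, -1.1]
width: 0.0006
```

```bash
python3 - <<'E'
from h import *
from station import status
s=status.get_state(); print(s['eef_pos'],s['force'])
im=viewer.grab_frame("side"); cv2.imwrite("pics/side8.png",cv2.resize(im[120:320,180:440,::-1],None,fx=3,fy=3,interpolation=cv2.INTER_CUBIC))
im=viewer.grab_frame("top"); cv2.imwrite("pics/top8.png",cv2.resize(im[130:330,200:460,::-1],None,fx=3,fy=3,interpolation=cv2.INTER_CUBIC))
E
```

```text
[ 0.46107304 -0.33853758  0.42262485] [-0.81357804  0.99182576 -1.11740685]
```

View pics/side8.png

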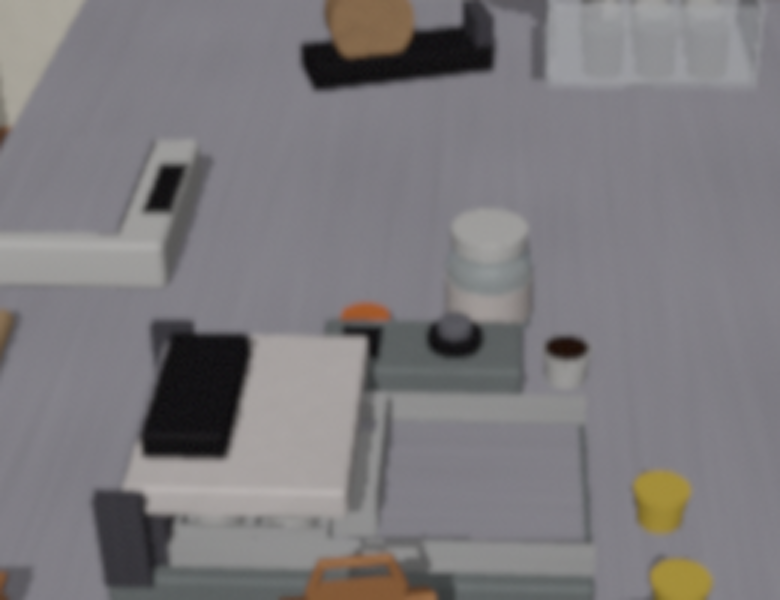

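View pics/top8.png

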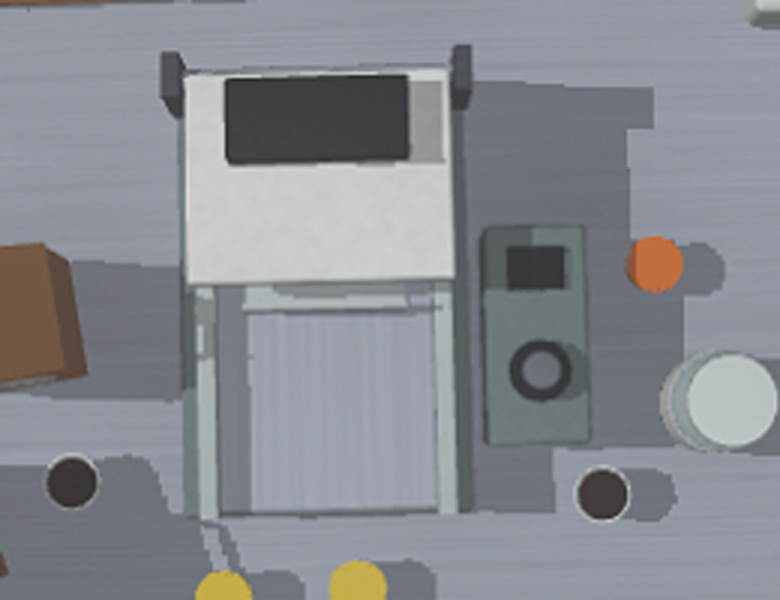

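Everything looks right: the hood is flat shut, the button is up, the carrier plate is unchanged at row ~310 and the bystanders are in place. I hand in.

```bash
python3 - <<'E'
from station import arm
print(arm.job_done())
E
```

```text
the job is handed in; nothing more can be done
None
```

With closed fingertips I pushed the carrier about 92 mm to its stop, swung the hood shut from behind, and pressed and released the start button. I handed the job in at about 15.6 s of the 58 s allowed; it reports no verdict.

**Carrier:** The push stalled at about 16 N. The cup positions put the carrier at x ≈ 48.8 mm and the push plate puts it at about 47 mm, against 50 mm nominal and the 45 mm limit. The two differ by about 2 mm, which is within calibration error.

**Hood:** The fingertip stopped at z = 0.104 m with 25 N, which is exactly the shut height. The last pictures show the hood flat.

**Button:** My first estimate of its top, 75 mm, was too low. The press stopped hard (34 N) at tip height 76 mm, so I remeasured the free top as about 80 mm. That makes the travel roughly 4 to 6 mm, and I have no direct reading of it. On release the force fell to a soft 3.5 N over several millimetres, which fits the button spring, and the last picture shows it back up.

**Cups and bystanders:** The six cups were upright before the hood closed over them; I could not see them clearly after that. In the last crops the spare cups, the jar and the look-alikes stood where they began. The cartons are only partly in those crops, but the arm never came near them. The arm is clear of everything.

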